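# Clamp a counting-chamber slide in the stage clip

## Task

Load the flat counting-chamber slide into the slide holder of the dark inspection stage: push the sprung curved arm back with the slide, set the slide down flat behind the two low fixed lips, bring it along gently until it bears on the rubber-tipped end stop, and let go so that the arm clamps it squarely against the lips while it still bears on the stop. Never press the slide hard on the stop or the stage, and leave the other things on the bench alone.

Things in the scene. Friction and masses are not known exactly. Their poses are not given: they have to be found in the camera images.
- slide: counting-chamber slide: a flat aluminium bar 26 (x) x 76 (y) x 10 (z) mm with a thin glass window on top, about 60 g, lying loose on the table right of the stage. Origin at the centre of its underside, z up, y along its length. Either end may go first. It is gripped across the 26 mm width.
- stage: inspection stage: dark plate 94 x 200 mm fixed to the table (x -57 to +37, y -120 to +80 mm in its frame), its floor (top face) 24 mm above the table. Origin on the table under the slide place, z up: a seated slide lies along y, centre at x = 0, underside 24 mm above the origin. Two fixed lips on the +x side, curved arm on the -x side, end stop at the +y end.
- lip_a (a point): middle of the inner face of one fixed lip, 2 mm above the stage floor. Both lips are aluminium bars 4 mm high above the floor and 10 mm thick, inner faces at x = +13 mm of the stage. This one runs from y = -44 to -29 mm. A slide must be carried over the lips (underside 5 mm or more above the floor) and lowered once its +x side has passed x = +13 mm towards -x.
- lip_b (a point): the same point of the other lip, near the end stop, which runs from y = +26 to +42 mm of the stage; the gap between the lips leaves room for a finger.
- clip_arm (a joint): sprung curved steel arm on a vertical pivot at x = -12, y = -94 mm of the stage; rad, 0 at rest (nose reaching in, 14 mm between nose and lip face), growing as the nose is drawn back towards -x; 0.175 with a slide clamped against the lips, end of travel 0.5. The spring pushes the nose towards +x with about 1.8 N at rest, 3.4 N at 0.18 and 3.9 N at 0.24.
- clip_nose (a point): middle of the arm's nose, an upright steel pin 8 mm in diameter reaching from 1 to 14 mm above the stage floor; at rest at x = -5, y = -27 mm of the stage, 67 mm from the pivot; at x = -17 with a slide clamped. It bears on the slide's -x side near its -y end and rubs (1 to 4 N) when the slide moves along or down.
- end_stop: end stop: aluminium block 24 (x) x 14 (y) x 14 (z) mm on the stage floor at y = +60 mm; stage's axes, origin under its centre. Its screw has a 10 mm rubber tip, 6 mm above the floor, facing -y. The screw's setting is not measured: the tip's face is somewhere from y = +33 to +43 mm of the stage; find it by touch. Rubber yields 1 mm per 2.5 N, 3 mm at most, then is hard.
- vial_rack: bystander: white rack with small vials, 58 x 150 x 44 mm; origin under its centre
- tip_box: bystander: blue box with yellow tips, 88 x 62 x 52 mm; origin under its centre
- media_bottle: bystander: brown bottle, 52 mm wide, 104 mm high; origin under its centre
- forceps: bystander: curved steel forceps lying flat, 28 x 131 x 8 mm; origin under its centre
- cryovial: bystander: small capped vial lying on its side, 14 x 47 x 14 mm; origin under its centre
- oil_vial: bystander: small vial with white cap, 28 mm wide, 57 mm high; origin under its centre
Not all that is in view belongs to the job. Of the things shaped like the slide, the aluminium one is meant.

How it is judged:
By the outcome, as a careful person would: the job done as asked, in the order asked, and still so for the second after the job is handed in, with the robot touching nothing.
It also fails if it takes over 58 s, if anything falls off the work surface, if the arm or the gripper's body presses on something with over 40 N, if the wrist force passes 120 N, or if a joint passes its speed limit or range.

## Robot

A 7-joint arm with a two-finger parallel gripper is mounted at the origin on a cart in front of the work surface, level with it; the furniture and walls round the work are solid. World frame = base frame: x ahead of the robot, y to its left, z up, the work surface at z = 0. Lengths are in mm, angles in rad, forces in N, time in s.
With the tool pointing down it reaches from about 425 to 925 mm from the base axis. Payload 6.8 kg.
Tool frame: the origin (TCP) lies between the finger pads; the fingertips stand 19 mm ahead of it and the grasp point (between the pads) is the TCP; z points along the fingers, y is the direction in which the jaws open and shut (so a half turn about z gives the same grasp; the last joint's range is limited). The gripper opens to 88 mm and grips with 3 to 60 N. Pads are 20 mm wide; open, the fingers measure 115 mm over their backs; the gripper's body (75 mm by 178 mm) begins 61 mm behind the grasp point.
Start: joints at [-1.441, 0.477, 0.022, 1.555, -0.011, 1.109, -0.083], TCP at [159.001, 656.022, 241.664] pointing down, gripper open.
Joint ranges: [-2.96, 2.96], [-0.34, 2.1], [-1.41, 1.46], [0.24, 2.44], [-1.37, 4.51], [0.17, 1.92], [-2.96, 2.96]. Speed limits (rad/s): [2.39, 2.39, 3.14, 3.14, 3.14, 3.14, 3.14].

## Interface

Orientations are given as a 3x3 rotation matrix whose columns are the frame's x, y, z axes.
In Python, from plant import robot gives the robot as it stands.
- The arm moves only by the tool carry_out, never from a script. Its argument "commands" is a list that holds one entry, the list of rows, each a list of 7 numbers: the shift along the tool's x, y, z in units of 40 mm (1.0 is 40 mm), then the turn, a rotation vector about the tool's x, y, z in units of 5 degrees (1.0 is 5 degrees), then the finger opening in mm, from 0 to 87.8. In form: [[[x, y, z, wx, wy, wz, grip], ...]]. A call has 1 to 8 rows; each row shifts and turns the commanded pose from where the row before left it, along the tool's axes as they then stand; what a row does not reach is not made up. A row lasts 1/12 s, in which the tool goes at most 41.7 mm and 7.16 degrees, less where a joint would pass 70% of its speed; a pose out of reach is approached as far as the arm can. A call is refused whole if a number of a shift passes 1 or a number of a turn 1, either way. A call with a gripper value outside its range is refused whole. The fingers move at their own pace and stop on an object; "squeeze" is the grip in N (left out, the last holds). Time passes only in rows, so rows that do not move let the fingers close. It gives the time, the measured TCP pose, the force and the opening at its end, in the units of the state.
- robot.get_obs(): the state, without advancing time (a new reading comes with each control period).
- robot.read_camera(name): name is "side" or "top"; returns (picture, depth): 480x640x3 uint8, blue, green, red; 480x640 float32, mm along the optical axis (not along the pixel's ray), 0 where there is no reading.
- robot.calibration(name): a dict with "fx", "fy", "cx", "cy" (pixels), "R" (3x3) and "t" (3): a world point X has camera coordinates R X + t. Camera axes: x right, y down, z forward; pixel columns grow to the right and rows downward; lengths in mm; the calibration is good to about 2 mm. A picture is of the moment at which its call begins. calibration takes no time and is no camera call.
- robot.sign_off(): hands the job in, once; it reports no verdict.
Trained networks look in the newest picture that a camera, given by its name, has taken for a name from the list of things; names that differ only in an ending like _2 or _b are one class to them, and where a whole thing is asked for, a point or a joint stands for the part that bears it (a point fixed in the world has none). Each returns a list of dicts, best first, with "conf" (0 to 1); they miss things now and then, are a little off and sometimes report something else, mostly with a low value. They report only what shows in the picture. A call takes as long as a camera call. They do not tell look-alikes from the thing itself.
- robot.find_in(thing, camera): "at" ([column, row] as shares, 0 to 1, of the picture: columns of its width, rows of its height, amid what is visible of it).
- robot.spot_point(thing, camera): "at" ([column, row] as shares, 0 to 1, of the picture: columns of its width, rows of its height: a listed point, or the origin of a listed thing).
The state is a dict: "time_s": time; "qpos": joint angles; "dq": joint speeds; "effort": joint torques, N m; "ee_pos": TCP position; "ee_rot": TCP orientation; "force": force on the tool from outside, world axes, zero at the start; "torque": the same for the moment, N m; "finger_gap": finger opening in mm.
Only numpy, scipy, OpenCV 4.12 (cv2) and the standard library are available. Lean on these libraries where they do the work, as an engineer would, in place of code of your own. Each camera call takes 0.05 s, during which the arm holds its last target. There are 200 camera calls.

## Working session

There is one attempt and no reset: what is moved stays moved. The work goes in short steps, Python scripts to look and compute and a tool call to move; the robot and the scene stay as the last step left them, time stands still between calls to the robot, and variables do not carry over. Pictures are saved under pics/ and viewed, about 8 in all and at most 12, crops included, and the job is handed in when it is done.

Besides the shell and the picture viewer there is one more tool, called after "Request:" as name([rows], argument=value, ...), one row to a line, values as JSON. carry_out: Moves the arm, as the interface text tells. Its arguments: {"type":"object","properties":{"commands":{"type":"array"},"squeeze":{"type":"number"}},"required":["commands"]}

```bash
ls; mkdir -p pics
python3 - <<'E'
from plant import robot
import cv2,numpy as np
o=robot.get_obs();print(o)
for c in("top","side"):
    p,d=robot.read_camera(c);cv2.imwrite(f"pics/{c}0.png",p);np.save(f"{c}0.npy",d)
    print(c,robot.calibration(c))
    for t in("slide","stage","lip_a","clip_nose","end_stop"):
        print(t,[(round(r["conf"],2),np.round(np.array(r["at"])*[640,480])) for r in robot.spot_point(t,c)[:3]])
E
```

```text
pics
{'time_s': 0.0, 'qpos': array([-1.44111907,  0.47783426,  0.02233793,  1.55642792, -0.01146155,
        1.10931311, -0.08310069]), 'dq': array([ 0.00153852, -0.00105376,  0.00049608, -0.00072813,  0.00047063,
        0.00150098, -0.00090643]), 'effort': array([-7.20016942e-04, -5.82858145e+01,  1.53441254e+00, -2.72605830e+01,
       -5.42285386e-02,  1.70127227e-02,  1.68501861e-04]), 'ee_pos': array([158.88012077, 655.45222335, 240.66871577]), 'ee_rot': array([[-9.71873350e-01,  2.35503970e-01, -2.67323685e-04],
       [ 2.35504059e-01,  9.71871633e-01, -1.83511558e-03],
       [-1.72372698e-04, -1.84645574e-03, -9.99998280e-01]]), 'force': array([ 0.15989702, -0.30323246, -0.97871539]), 'torque': array([-0.00022292, -0.02361713,  0.01896547]), 'finger_gap': 87.81306952407787}
top {'fx': 519.9414537135261, 'fy': 519.9414537135261, 'cx': 323.85695624466337, 'cy': 246.62596087550315, 'R': array([[ 0.0038145 , -0.99999146, -0.00158854],
       [-0.98482122, -0.00348096, -0.17353685],
       [ 0.17352984,  0.00222638, -0.9848261 ]]), 't': array([   5.04239126,  547.93508911, 1283.
[... 260 characters left out ...]
))]
clip_nose [(0.51, array([289., 260.]))]
end_stop [(0.54, array([253., 251.]))]
side {'fx': 561.3834249984224, 'fy': 561.3834249984224, 'cx': 325.7297215624648, 'cy': 236.4980753702977, 'R': array([[ 0.99953311,  0.01264879, -0.02781306],
       [-0.0211595 , -0.3701195 , -0.92874315],
       [-0.02204163,  0.92889804, -0.36967905]]), 't': array([-562.07023062,   52.45753746, 1281.94259741])}
slide [(0.92, array([245., 305.])), (0.8, array([311., 269.])), (0.61, array([347., 342.]))]
stage [(0.61, array([311., 234.])), (0.38, array([391., 274.]))]
lip_a [(0.79, array([319., 216.])), (0.71, array([301., 295.]))]
clip_nose [(0.53, array([308., 224.]))]
end_stop [(0.41, array([319., 217.]))]
```

Run:
```python
import cv2
a=cv2.imread("pics/top0.png")[170:350,200:500];b=cv2.imread("pics/side0.png")[170:380,190:450]
cv2.imwrite("pics/a.png",cv2.resize(a,None,fx=2.66,fy=2.66,interpolation=2));cv2.imwrite("pics/b.png",cv2.resize(b,None,fx=2.8,fy=2.8,interpolation=2))
```

```text
(no output)
```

View pics/a.png

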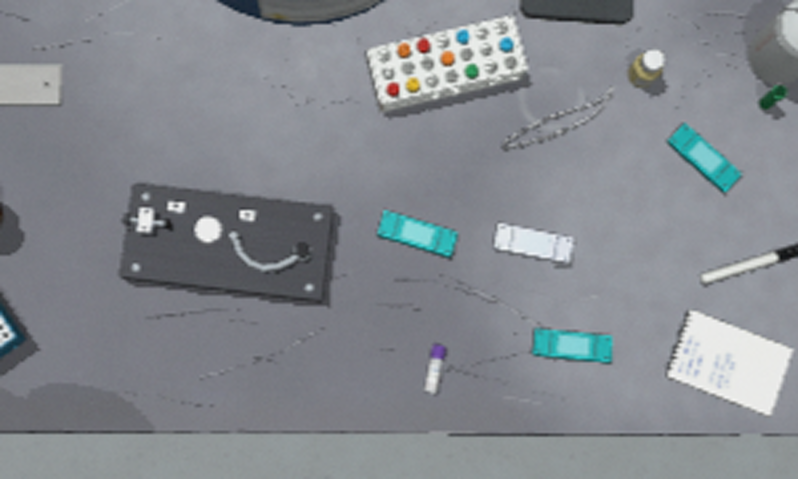

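View pics/b.png

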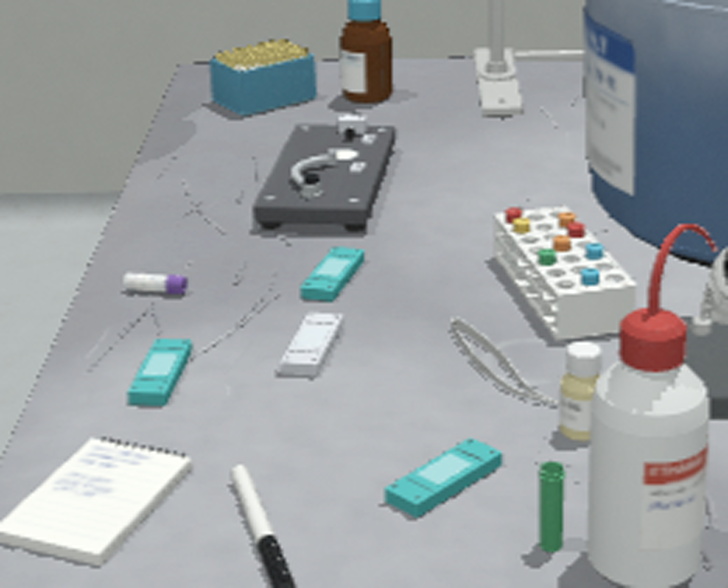

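The aluminium slide is at about crop (534,243), or full-image (401,261), and the teal ones are look-alikes. The stage's stop points left (world +y), with the lips toward +x. Next I'll measure slide and stage.

```bash
cat > h.py <<'E'
import numpy as np,cv2
from plant import robot
def unproj(c,uv,z):
    k=robot.calibration(c);R,t=k["R"],k["t"]
    uv=np.atleast_2d(uv).astype(float)
    r=np.c_[(uv[:,0]-k["cx"])/k["fx"],(uv[:,1]-k["cy"])/k["fy"],np.ones(len(uv))]@R
    o=-R.T@t
    return o+r*((z-o[2])/r[:,2])[:,None]
def proj(c,X):
    k=robot.calibration(c);p=np.atleast_2d(X)@k["R"].T+k["t"]
    return np.c_[p[:,0]/p[:,2]*k["fx"]+k["cx"],p[:,1]/p[:,2]*k["fy"]+k["cy"]]
def cloud(c,d):
    k=robot.calibration(c);v,u=np.indices(d.shape)
    P=np.stack([(u-k["cx"])/k["fx"]*d,(v-k["cy"])/k["fy"]*d,d],-1)
    return (P-k["t"])@k["R"]
def rect(xy):
    (c,wh,a)=cv2.minAreaRect(xy.astype(np.float32))
    b=cv2.boxPoints((c,wh,a));e=[b[1]-b[0],b[2]-b[1]];e.sort(key=np.linalg.norm)
    l=e[1]*np.sign(e[1][1]);return np.array(c),[np.linalg.norm(x) for x in e],np.degrees(np.arctan2(-l[0],l[1]))
E
python3 - <<'E'
from h import *
for c,seeds in(("top",((400,261),(262,268))),("side",((302,292),(300,235)))):
    im=cv2.imread(f"pics/{c}0.png");d=np.load(f"{c}0.npy");P=cloud(c,d)
    g=im.max(2).astype(int)
    print(c,im[seeds[0][1],seeds[0][0]],im[seeds[1][1],seeds[1][0]],P[seeds[0][1],seeds[0][0]],P[seeds[1][1],seeds[1][0]])
    for n,m,s,z in(("slide",(im.min(2)>165),seeds[0],10),("stage",g<88,seeds[1],24)):
        _,L=cv2.connectedComponents(m.astype(np.uint8));lab=L[s[1],s[0]]
        q=L==lab;v,u=np.nonzero(q)
        if lab==0 or len(u)>30000: print(n,"bad",lab,len(u));continue
        X=unproj(c,np.c_[u,v],z);print(n,len(u),rect(X[:,:2]),"medz",np.median(P[v,u,2]))
    # depth-based
    for n,s,zl,zh,r in(("slide",seeds[0],5,14,60),("stage",seeds[1],19,29,150)):
        c0=P[s[1],s[0]];q=(P[...,2]>zl)&(P[...,2]<zh)&(np.linalg.norm(P[...,:2]-c0[:2],axis=-1)<r)
        _,L=cv2.connectedComponents(q.astype(np.uint8));q=L==L[s[1],s[0]]
        print(n,"depth",q.sum(),rect(P[q][:,:2]))
E
```

```text
top [234 229 219] [88 83 81] [ 517.32237097 -192.94038093    8.02309524] [494.43412317 166.25490313  30.86980102]
slide 271 (array([ 517.65014648, -193.58605957]), [np.float32(24.555891), np.float32(76.37048)], np.float32(-11.299654)) medz 11.046363886738833
stage bad 0 256291
slide depth 262 (array([ 518.8170166 , -190.87271118]), [np.float32(34.702988), np.float32(82.04172)], np.float32(-10.447299))
stage depth 305027 (array([792.14135742,  28.24108887]), [np.float32(2037.0175), np.float32(2844.7625)], np.float32(0.41627052))
side [242 238 229] [39 37 37] [ 519.45713793 -200.85934664    9.68996119] [504.26702696  26.9887337   37.92134481]
slide bad 137 39114
stage 34 (array([503.46707153,  83.43836212]), [np.float32(18.739176), np.float32(42.434036)], np.float32(-17.902172)) medz 38.2584472102643
slide depth 291 (array([ 517.48309326, -194.40827942]), [np.float32(26.547241), np.float32(79.112015)], np.float32(-10.97005))
stage depth 306223 (array([ 644.921875  , 1081.42041016]), [np.float32(2866.7036), np.float32(3728.9336)], np.float32(32.529713))
```

Run:
```python
from h import *
from scipy.optimize import least_squares
im=cv2.imread("pics/top0.png");g=cv2.cvtColor(im,6)
roi=g[225:300,235:335]
th,_=cv2.threshold(roi,0,255,cv2.THRESH_OTSU);print(th,np.percentile(roi,[5,25,50,75,95]))
big=cv2.resize(g,None,fx=4,fy=4,interpolation=cv2.INTER_CUBIC)
# model polygon: plate top at z=24 ; maximise mean edge contrast with integral of mask
def pts(p,loc,z):
    c,s=np.cos(p[2]),np.sin(p[2]);loc=np.asarray(loc,float)
    return np.c_[p[0]+c*loc[:,0]-s*loc[:,1],p[1]+s*loc[:,0]+c*loc[:,1],np.full(len(loc),z)]
e=[]
for a,b,n in(((-57,-120),(-57,80),(-1,0)),((37,-120),(37,80),(1,0)),((-57,-120),(37,-120),(0,-1)),((-57,80),(37,80),(0,1))):
    for f in np.linspace(.04,.96,40): e.append((np.array(a)+(np.array(b)-a)*f,np.array(n)))
loc=np.array([x for x,_ in e]);nn=np.array([y for _,y in e])
gb=cv2.GaussianBlur(g,(0,0),.8).astype(np.float32)
def smp(uv): return cv2.remap(gb,uv[:,:1].astype(np.float32),uv[:,1:].astype(np.float32),1)[:,0]
def score(p): # top face edges; shaded sides may differ
    o=smp(proj("top",pts(p,loc+nn*2.5,24)));i=smp(proj("top",pts(p,loc-nn*2.5,24)))
    return np.clip(o-i,-20,40).mean()
from scipy.optimize import differential_evolution
r=differential_evolution(lambda p:-score(p),[(480,540),(100,180),(-.25,0)],seed=1,tol=1e-6);p=r.x
print(p,np.degrees(p[2]),-r.fun)
np.save("stage.npy",p)
v=cv2.resize(im,None,fx=7,fy=7,interpolation=2)
def draw(l,z,col):
    uv=proj("top",pts(p,l,z));cv2.polylines(v,[((uv+.5)*7).astype(int)],True,col,1)
draw([(-57,-120),(-57,80),(37,80),(37,-120)],24,(0,255,0))
draw([(13,-44),(13,-29),(23,-29),(23,-44)],28,(0,0,255));draw([(13,26),(13,42),(23,42),(23,26)],28,(0,0,255))
draw([(-12,53),(12,53),(12,67),(-12,67)],38,(255,0,0))
draw([(-9,-27),(-5,-31),(-1,-27),(-5,-23)],38,(255,0,255))
cv2.imwrite("pics/fit.png",v[225*7:300*7,233*7:340*7])
for t,z,l in(("lip_a",26,(13,-36.5)),("lip_b",26,(13,34)),("clip_nose",31,(-5,-27)),("stage",0,(0,0)),("end_stop",24,(0,60))):
  for c in("top","side"):
    for q in robot.spot_point(t,c)[:2]:
        X=unproj(c,np.array(q["at"])*[640,480],z)[0];print(t,c,round(q["conf"],2),X[:2].round(1),pts(p,[l],z)[0,:2].round(1))
```

```text
107.0 [ 76.  85. 124. 131. 143.]Traceback (most recent call last):
  File "<stdin>", line 21, in <module>
    return fun(*args, **kwargs)
    ret = solver.solve()
    next(self)
    ~~~~^^^^^^
    energy = self.func(parameters)
    return self.f(x, *self.args)
           ~~~~~~^^^^^^^^^^^^^^^
  File "<stdin>", line 21, in <lambda>
  File "<stdin>", line 18, in score
  File "h.py", line 10, in proj
    k=robot.calibration(c);p=np.atleast_2d(X)@k["R"].T+k["t"]
ValueError: time passes only in moves, steps and waits
```

```bash
sed -i 's/k=robot.calibration(c)/k=cal(c)/; s/^from plant import robot/from plant import robot\nimport functools\n@functools.cache\ndef cal(c): return robot.calibration(c)/' h.py
cat >> h.py <<'E'
def pts(p,loc,z):
    c,s=np.cos(p[2]),np.sin(p[2]);loc=np.asarray(loc,float)
    return np.c_[p[0]+c*loc[:,0]-s*loc[:,1],p[1]+s*loc[:,0]+c*loc[:,1],np.full(len(loc),z)]
E
cat > fit.py <<'E'
from h import *
from scipy.optimize import differential_evolution
im=cv2.imread("pics/top0.png");g=cv2.cvtColor(im,6)
e=[]
for a,b,n in(((-57,-120),(-57,80),(-1,0)),((37,-120),(37,80),(1,0)),((-57,-120),(37,-120),(0,-1)),((-57,80),(37,80),(0,1))):
    for f in np.linspace(.04,.96,40): e.append((np.array(a)+(np.array(b)-a)*f,np.array(n)))
loc=np.array([x for x,_ in e]);nn=np.array([y for _,y in e])
gb=cv2.GaussianBlur(g,(0,0),.8).astype(np.float32)
def smp(uv): return cv2.remap(gb,uv[:,:1].astype(np.float32),uv[:,1:].astype(np.float32),1)[:,0]
def score(p):
    o=smp(proj("top",pts(p,loc+nn*2.5,24)));i=smp(proj("top",pts(p,loc-nn*2.5,24)))
    return np.clip(o-i,-20,40).mean()
r=differential_evolution(lambda p:-score(p),[(480,540),(100,180),(-.25,0)],seed=1,tol=1e-6);p=r.x
print(p,np.degrees(p[2]),-r.fun)
np.save("stage.npy",p)
v=cv2.resize(im,None,fx=7,fy=7,interpolation=2)
def draw(l,z,col):
    uv=proj("top",pts(p,l,z));cv2.polylines(v,[((uv+.5)*7).astype(int)],True,col,1)
draw([(-57,-120),(-57,80),(37,80),(37,-120)],24,(0,255,0))
draw([(13,-44),(13,-29),(23,-29),(23,-44)],28,(0,0,255));draw([(13,26),(13,42),(23,42),(23,26)],28,(0,0,255))
draw([(-12,53),(12,53),(12,67),(-12,67)],38,(255,0,0))
draw([(-9,-27),(-5,-31),(-1,-27),(-5,-23)],38,(255,0,255))
cv2.imwrite("pics/fit.png",v[225*7:300*7,233*7:340*7])
for t,z,l in(("lip_a",26,(13,-36.5)),("lip_b",26,(13,34)),("clip_nose",31,(-5,-27)),("stage",0,(0,0)),("end_stop",24,(0,60))):
  for c in("top","side"):
    for q in robot.spot_point(t,c)[:2]:
        X=unproj(c,np.array(q["at"])*[640,480],z)[0];print(t,c,round(q["conf"],2),X[:2].round(1),pts(p,[l],z)[0,:2].round(1))
E
python3 fit.py
```

```text
[ 5.23610457e+02  1.24027502e+02 -1.06337641e-01] -6.092698027091375 18.603923797607422
lip_a top 0.88 [540.2 160.1] [532.7  86.4]
lip_a top 0.6 [540.2  92.5] [532.7  86.4]
lip_a side 0.79 [542.3 184.8] [532.7  86.4]
lip_a side 0.71 [ 519.8 -244. ] [532.7  86.4]
lip_b top 0.88 [540.2 160.1] [540.1 156.5]
lip_b top 0.6 [540.2  92.5] [540.1 156.5]
lip_b side 0.79 [542.3 184.8] [540.1 156.5]
lip_b side 0.71 [ 519.8 -244. ] [540.1 156.5]
clip_nose top 0.51 [516.   97.4] [515.8  97.7]
clip_nose side 0.53 [518.7 113.7] [515.8  97.7]
stage top 0.72 [522.2 121.1] [523.6 124. ]
stage top 0.21 [ 395.7 -100.3] [523.6 124. ]
stage side 0.61 [523.5 128.5] [523.6 124. ]
stage side 0.38 [ 698.6 -110.1] [523.6 124. ]
end_stop top 0.54 [540.7 191.7] [530.  183.7]
end_stop side 0.41 [543.4 184.8] [530.  183.7]
```

View pics/fit.png

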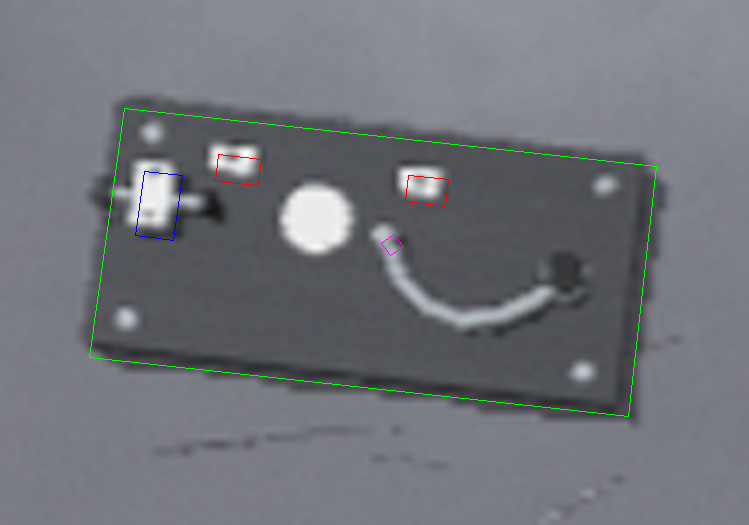

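```bash
cat >> h.py <<'E'
def plan(target,yaw,n,grip):
    """rows from measured pose to TCP target (world), tool down, tool y at yaw (deg)"""
    from scipy.spatial.transform import Rotation as Ro
    o=robot.get_obs();R=o["ee_rot"];p=o["ee_pos"]
    y=np.array([np.cos(np.radians(yaw)),np.sin(np.radians(yaw)),0]);z=np.array([0,0,-1.]);T=np.c_[np.cross(y,z),y,z]
    w=Ro.from_matrix(R.T@T).as_rotvec(degrees=True)/n/5
    step=(np.array(target)-p)/n/40
    for i in range(n):
        print((R@Ro.from_rotvec(5*w*i,degrees=True).as_matrix()).T.dot(step).round(2).tolist()+w.round(2).tolist()+[grip])
E
python3 - <<'E'
from h import *
from scipy.optimize import least_squares
im=cv2.imread("pics/top0.png");g=im.min(2).astype(float)
p0=np.load("stage.npy")+[3,2,0]
box=lambda x0,x1,y0,y1,z0,z1:[(x,y,z) for x in(x0,x1) for y in(y0,y1) for z in(z0,z1)]
B=[box(13,23,-44,-29,24,28),box(13,23,26,42,24,28)]
def pc(p,b):
    b=np.array(b);X=pts(p,b[:,:2],0);X[:,2]=b[:,2]
    h=cv2.convexHull(proj("top",X).astype(np.float32));m=cv2.moments(h);return np.array([m["m10"],m["m01"]])/m["m00"]
obs=[]
for b in B:
    c=pc(p0,b);u0,v0=(c-6).astype(int);w=np.clip(g[v0:v0+13,u0:u0+13]-105,0,None)
    v,u=np.indices(w.shape);obs.append(np.array([(w*u).sum(),(w*v).sum()])/w.sum()+[u0,v0]);print(c,obs[-1])
r=least_squares(lambda p:np.concatenate([pc(p,b)-o for b,o in zip(B,obs)]),p0,x_scale=[1,1,.01],diff_step=1e-4)
print(r.x,np.degrees(r.x[2]),r.fun)
np.save("stage.npy",r.x)
plan((500,250,220),40,16,50)
E
```

```text
[292.80174266 250.73405472] [292.50878026 250.40199336]
[265.92106488 247.80556173] [265.4688137  247.64859356]
[ 5.27229375e+02  1.26880246e+02 -9.91552568e-02] -5.681177729775596 [-0.06908933 -0.00775281  0.06924615  0.008354  ]
[-0.67, -0.49, 0.03, -0.0, 0.0, 0.45, 50]
[-0.69, -0.46, 0.03, -0.0, 0.0, 0.45, 50]
[-0.7, -0.44, 0.03, -0.0, 0.0, 0.45, 50]
[-0.72, -0.41, 0.03, -0.0, 0.0, 0.45, 50]
[-0.74, -0.38, 0.03, -0.0, 0.0, 0.45, 50]
[-0.75, -0.35, 0.03, -0.0, 0.0, 0.45, 50]
[-0.76, -0.32, 0.03, -0.0, 0.0, 0.45, 50]
[-0.78, -0.29, 0.03, -0.0, 0.0, 0.45, 50]
[-0.79, -0.26, 0.03, -0.0, 0.0, 0.45, 50]
[-0.8, -0.23, 0.03, -0.0, 0.0, 0.45, 50]
[-0.81, -0.2, 0.03, -0.0, 0.0, 0.45, 50]
[-0.81, -0.16, 0.03, -0.0, 0.0, 0.45, 50]
[-0.82, -0.13, 0.03, -0.0, 0.0, 0.45, 50]
[-0.82, -0.1, 0.03, -0.0, 0.0, 0.45, 50]
[-0.83, -0.07, 0.03, -0.0, 0.0, 0.45, 50]
[-0.83, -0.03, 0.03, -0.0, 0.0, 0.45, 50]
```

Request:
carry_out([
  [[-0.67,-0.49,0.03,0,0,0.45,50],[-0.69,-0.46,0.03,0,0,0.45,50],[-0.7,-0.44,0.03,0,0,0.45,50],[-0.72,-0.41,0.03,0,0,0.45,50],[-0.74,-0.38,0.03,0,0,0.45,50],[-0.75,-0.35,0.03,0,0,0.45,50],[-0.76,-0.32,0.03,0,0,0.45,50],[-0.78,-0.29,0.03,0,0,0.45,50]],
], squeeze=25)

```text
time_s: 1.77
ee_pos: [330.7, 451.9, 232.3]
ee_rot: [[-0.851, 0.526, 0.0], [0.526, 0.851, 0.001], [0.0, 0.001, -1.0]]
force: [-0.4, -0.1, -0.4]
finger_gap: 50.3
```

Request:
carry_out([
  [[-0.79,-0.26,0.03,0,0,0.45,50],[-0.8,-0.23,0.03,0,0,0.45,50],[-0.81,-0.2,0.03,0,0,0.45,50],[-0.81,-0.16,0.03,0,0,0.45,50],[-0.82,-0.13,0.03,0,0,0.45,50],[-0.82,-0.1,0.03,0,0,0.45,50],[-0.83,-0.07,0.03,0,0,0.45,50],[-0.83,-0.03,0.03,0,0,0.45,50]],
])

```text
time_s: 2.43
ee_pos: [502.4, 249.0, 222.7]
ee_rot: [[-0.646, 0.763, 0.0], [0.763, 0.646, 0.0], [0.0, 0.001, -1.0]]
force: [0.3, -0.1, 0.2]
finger_gap: 49.7
```

Run:
```python
from h import *
o=robot.get_obs();print(o["time_s"],o["ee_pos"],o["qpos"].round(2))
plan((518.5,-189,100),-11.1,15,50)
```

```text
2.4333 [502.40877391 248.96534333 222.70070453] [-0.83  0.32  0.33  1.87 -0.12  0.97  0.25]
[-0.57, -0.45, 0.2, 0.0, -0.0, 0.68, 50]
[-0.6, -0.42, 0.2, 0.0, -0.0, 0.68, 50]
[-0.62, -0.38, 0.2, 0.0, -0.0, 0.68, 50]
[-0.65, -0.34, 0.2, 0.0, -0.0, 0.68, 50]
[-0.66, -0.3, 0.2, 0.0, -0.0, 0.68, 50]
[-0.68, -0.26, 0.2, 0.0, -0.0, 0.68, 50]
[-0.7, -0.22, 0.2, 0.0, -0.0, 0.68, 50]
[-0.71, -0.18, 0.2, 0.0, -0.0, 0.68, 50]
[-0.72, -0.14, 0.2, 0.0, -0.0, 0.68, 50]
[-0.72, -0.09, 0.2, 0.0, -0.0, 0.68, 50]
[-0.73, -0.05, 0.2, 0.0, -0.0, 0.68, 50]
[-0.73, -0.01, 0.2, 0.0, -0.0, 0.68, 50]
[-0.73, 0.04, 0.2, 0.0, -0.0, 0.68, 50]
[-0.73, 0.08, 0.2, 0.0, -0.0, 0.68, 50]
[-0.72, 0.12, 0.2, 0.0, -0.0, 0.68, 50]
```

Request:
carry_out([
  [[-0.57,-0.45,0.2,0,0,0.68,50],[-0.6,-0.42,0.2,0,0,0.68,50],[-0.62,-0.38,0.2,0,0,0.68,50],[-0.65,-0.34,0.2,0,0,0.68,50],[-0.66,-0.3,0.2,0,0,0.68,50],[-0.68,-0.26,0.2,0,0,0.68,50],[-0.7,-0.22,0.2,0,0,0.68,50],[-0.71,-0.18,0.2,0,0,0.68,50]],
])

```text
time_s: 3.1
ee_pos: [510.9, 15.7, 158.4]
ee_rot: [[-0.225, 0.974, 0.001], [0.974, 0.225, 0.0], [0.0, 0.001, -1.0]]
force: [1.3, -0.3, -0.4]
finger_gap: 50.3
```

Request:
carry_out([
  [[-0.72,-0.14,0.2,0,0,0.68,50],[-0.72,-0.09,0.2,0,0,0.68,50],[-0.73,-0.05,0.2,0,0,0.68,50],[-0.73,-0.01,0.2,0,0,0.68,50],[-0.73,0.04,0.2,0,0,0.68,50],[-0.73,0.08,0.2,0,0,0.68,50],[-0.72,0.12,0.2,0,0,0.68,50],[0,0,0,0,0,0,50]],
])

```text
time_s: 3.77
ee_pos: [518.3, -193.9, 101.9]
ee_rot: [[0.194, 0.981, -0.0], [0.981, -0.194, -0.004], [-0.004, 0.0, -1.0]]
force: [-1.6, -0.1, 0.2]
finger_gap: 50.1
```

Run:
```python
from h import *
o=robot.get_obs();print(o["time_s"],o["ee_pos"],o["qpos"].round(2),o["force"])
plan((518.5,-189,40),-11.1,3,50)
p,d=robot.read_camera("side")
uv=proj("side",o["ee_pos"])[0];print(uv)
u,v=uv.astype(int)
cv2.imwrite("pics/s1.png",cv2.resize(p[v-100:v+110,max(u-120,0):u+120],None,fx=2.8,fy=2.8,interpolation=2))
```

```text
3.7667 [ 518.29167713 -193.91565766  101.92271976] [-0.19  0.51  0.56  2.   -0.39  0.74  0.41] [-1.61607014 -0.14011155  0.17608321]
[0.04, -0.01, 0.52, 0.0, 0.01, -0.01, 50]
[0.04, -0.01, 0.52, 0.0, 0.01, -0.01, 50]
[0.04, -0.01, 0.52, 0.0, 0.01, -0.01, 50]
[299.43500888 246.4183926 ]
```

View pics/s1.png

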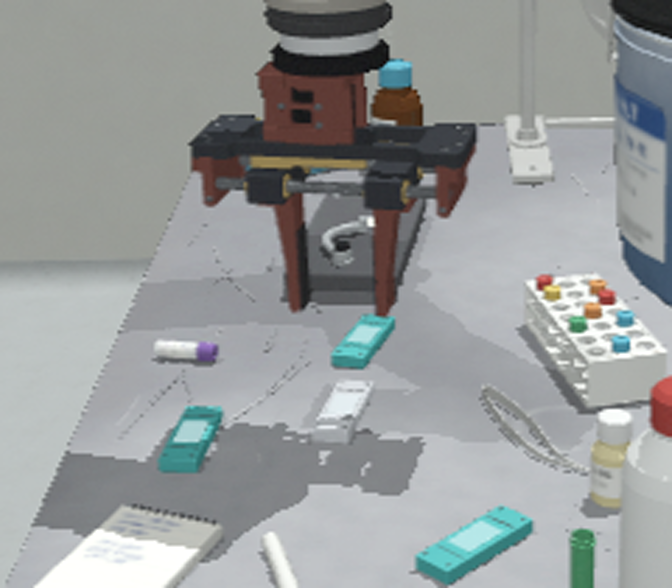

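The open fingers straddle the aluminium slide at crop (345,405), clear of the teal ones. I'll descend.

Request:
carry_out([
  [[0.04,0,0.52,0,0,0,50],[0.04,0,0.52,0,0,0,50],[0.04,0,0.48,0,0,0,50],[0,0,0.2,0,0,0,50],[0,0,0.1,0,0,0,50],[0,0,0,0,0,0,50],[0,0,0,0,0,0,50]],
])

```text
time_s: 4.4
ee_pos: [520.9, -182.8, 30.4]
ee_rot: [[0.184, 0.983, 0.001], [0.983, -0.184, -0.0], [0.0, 0.001, -1.0]]
force: [-0.6, 0.6, 0.1]
finger_gap: 50.2
```

Request:
carry_out([
  [[-0.14,-0.03,0.12,0,0,0,50],[0,0,0.11,0,0,0,50],[0,0,0,0,0,0,40],[0,0,0,0,0,0,40]],
])

```text
time_s: 4.73
ee_pos: [518.0, -188.3, 20.4]
ee_rot: [[0.185, 0.983, -0.0], [0.983, -0.185, 0.0], [0.0, -0.0, -1.0]]
force: [-0.3, -0.2, -0.1]
finger_gap: 41.1
```

Request:
carry_out([
  [[0,0,0,0,0,0,28],[0,0,0,0,0,0,20],[0,0,0,0,0,0,20],[0,0,0,0,0,0,20],[0,0,0,0,0,0,20],[0,0,0,0,0,0,20]],
], squeeze=25)

```text
time_s: 5.23
ee_pos: [518.2, -188.0, 20.6]
ee_rot: [[0.184, 0.983, 0.0], [0.983, -0.184, 0.0], [0.0, 0.0, -1.0]]
force: [0.1, 0.4, 0.2]
finger_gap: 26.1
```

Request:
carry_out([
  [[0,0,-0.3,0,0,0,20],[0,0,-0.8,0,0,0,20],[0,0,-0.8,0,0,0,20],[0,0,-0.4,0,0,0,20],[0,0,0,0,0,0,20]],
])

```text
time_s: 5.65
ee_pos: [520.3, -189.1, 116.6]
ee_rot: [[0.185, 0.983, 0.007], [0.983, -0.185, -0.001], [0.0, 0.007, -1.0]]
force: [0.7, -0.0, -0.8]
finger_gap: 26.0
```

Run:
```python
from h import *
p=np.load("stage.npy");p[2]=np.radians(-5.9);np.save("stage.npy",p)
T=pts(p,[(22,-6)],110)[0];print(T)
plan(T,-5.9,12,20)
```

```text
[548.4960813  118.65059315 110.        ]
[0.64, -0.06, 0.01, 0.01, 0.0, -0.08, 20]
[0.64, -0.06, 0.01, 0.01, 0.0, -0.08, 20]
[0.64, -0.05, 0.01, 0.01, 0.0, -0.08, 20]
[0.64, -0.05, 0.01, 0.01, 0.0, -0.08, 20]
[0.64, -0.04, 0.01, 0.01, 0.0, -0.08, 20]
[0.64, -0.04, 0.01, 0.01, 0.0, -0.08, 20]
[0.64, -0.03, 0.01, 0.01, 0.0, -0.08, 20]
[0.64, -0.03, 0.01, 0.01, 0.0, -0.08, 20]
[0.64, -0.03, 0.01, 0.01, 0.0, -0.08, 20]
[0.64, -0.02, 0.01, 0.01, 0.0, -0.08, 20]
[0.64, -0.02, 0.01, 0.01, 0.0, -0.08, 20]
[0.64, -0.01, 0.01, 0.01, 0.0, -0.08, 20]
```

Request:
carry_out([
  [[0.64,-0.06,0,0,0,-0.08,20],[0.64,-0.06,0,0,0,-0.08,20],[0.64,-0.05,0,0,0,-0.08,20],[0.64,-0.05,0,0,0,-0.08,20],[0.64,-0.04,0,0,0,-0.08,20],[0.64,-0.04,0,0,0,-0.08,20],[0.64,-0.03,0,0,0,-0.08,20],[0.64,-0.03,0,0,0,-0.08,20]],
])

```text
time_s: 6.32
ee_pos: [536.2, 17.6, 112.1]
ee_rot: [[0.129, 0.992, -0.001], [0.992, -0.129, -0.0], [-0.0, -0.001, -1.0]]
force: [-0.1, 0.3, -0.2]
finger_gap: 25.5
```

Request:
carry_out([
  [[0.64,-0.03,0,0,0,-0.08,20],[0.64,-0.02,0,0,0,-0.08,20],[0.64,-0.02,0,0,0,-0.08,20],[0.5,-0.01,0,0,0,-0.08,20],[0,0,0.3,0,0,0,20],[0,0,0,0,0,0,20],[0,0,0,0,0,0,20],[0,0,0,0,0,0,20]],
])

```text
time_s: 6.98
ee_pos: [544.8, 111.1, 100.3]
ee_rot: [[0.104, 0.995, -0.001], [0.995, -0.104, -0.001], [-0.001, -0.001, -1.0]]
force: [0.2, -0.4, 0.1]
finger_gap: 25.7
```

```bash
cat >> h.py <<'E'
def st():
    """TCP pose in the stage frame"""
    p=np.load("stage.npy");o=robot.get_obs();d=o["ee_pos"][:2]-p[:2];c,s=np.cos(p[2]),np.sin(p[2])
    R=o["ee_rot"];y=np.degrees(np.arctan2(R[1,1],R[0,1]))
    F=o["force"];print("t",round(o["time_s"],2),"stage xy",np.round([c*d[0]+s*d[1],-s*d[0]+c*d[1]],2),"z",o["ee_pos"][2].round(2),"yaw",y.round(2),"tilt",R[2,:2].round(3),"F stage",np.round([c*F[0]+s*F[1],-s*F[0]+c*F[1],F[2]],2))
    return o
E
python3 - <<'E'
from h import *
o=st()
a,_=robot.read_camera("top");b,_=robot.read_camera("side")
cv2.imwrite("pics/t2.png",a);cv2.imwrite("pics/s2.png",b)
A=cv2.resize(a[210:310,220:345],None,fx=6,fy=6,interpolation=2)[:,:750]
cv2.imwrite("pics/t2c.png",A)
cv2.imwrite("pics/s2c.png",cv2.resize(b[140:290,230:430],None,fx=4,fy=4,interpolation=2))
E
```

```text
t 6.98 stage xy [ 19.1 -13.9] z 100.3 yaw -5.96 tilt [-0.001 -0.001] F stage [ 0.25 -0.34  0.14]
```

View pics/s2c.png

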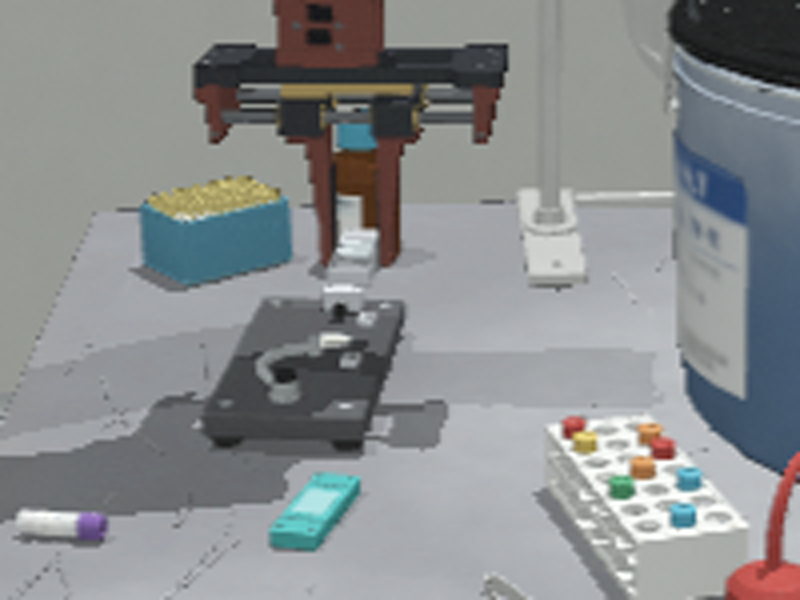

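Request:
carry_out([
  [[0.2,0.07,0,0,0,0,20],[0,0,0.4,0,0,0,20],[0,0,0.4,0,0,0,20],[0,0,0.2,0,0,0,20],[0,0,0.1,0,0,0,20],[0,0,0.1,0,0,0,20],[0,0,0,0,0,0,20],[0,0,0,0,0,0,20]],
])

```text
time_s: 7.75
ee_pos: [549.1, 120.5, 52.8]
ee_rot: [[0.102, 0.995, 0.0], [0.995, -0.102, 0.0], [0.0, 0.0, -1.0]]
force: [-0.5, -1.0, 0.0]
finger_gap: 25.8
```

Run:
```python
from h import *
o=st()
a,_=robot.read_camera("top");b,_=robot.read_camera("side")
A=cv2.resize(a[220:300,235:345],None,fx=5,fy=5,interpolation=2)
B=cv2.resize(b[150:260,250:360],None,fx=5,fy=5,interpolation=2)[:,:]
B=cv2.resize(b[175:255,270:360],None,fx=5,fy=5,interpolation=2)
h=max(A.shape[0],B.shape[0]);cv2.imwrite("pics/3.png",np.vstack([cv2.resize(A,(500,300)),cv2.resize(B,(500,300))]) if 0 else cv2.resize(np.hstack([A,B]),(800,int(h*800/(A.shape[1]+B.shape[1])))))
```

```text
t 7.75 stage xy [22.38 -4.11] z 52.79 yaw -5.84 tilt [0. 0.] F stage [-0.37 -1.04  0.05]
```

View pics/3.png

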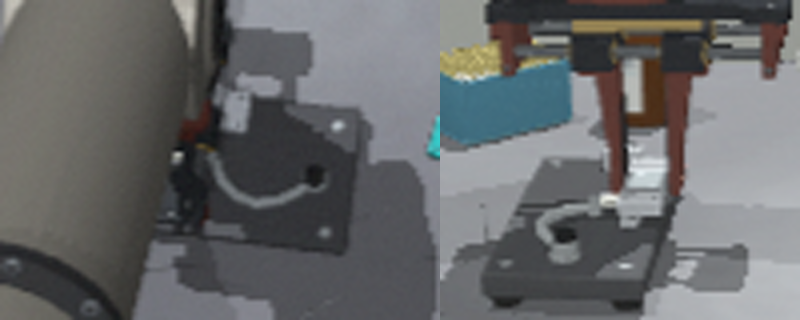

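Side view shows the slide just right (+x) of the arm's nose and above the lips. Next I'll push towards -x.

Request:
carry_out([
  [[-0.05,-0.1,0.03,0,0,0,20],[0,-0.1,0,0,0,0,20],[0,-0.1,0,0,0,0,20],[0,-0.08,0,0,0,0,20],[0,0,0,0,0,0,20]],
])

```text
time_s: 8.27
ee_pos: [533.3, 120.4, 51.5]
ee_rot: [[0.101, 0.995, 0.001], [0.995, -0.101, 0.0], [0.0, 0.001, -1.0]]
force: [1.7, 0.1, -1.3]
finger_gap: 25.7
```

```bash
python3 -c "
from h import *
print(st()['finger_gap'])"
```

```text
t 8.27 stage xy [ 6.74 -5.84] z 51.51 yaw -5.8 tilt [0.    0.001] F stage [ 1.71  0.26 -1.29]
25.68709358277594
```

Request:
carry_out([
  [[0,-0.08,0,0,0,0,20],[0,-0.08,0,0,0,0,20],[0,-0.08,0,0,0,0,20],[0,-0.03,0,0,0,0,20],[0,0,0,0,0,0,20],[0,0,0,0,0,0,20]],
])

```text
time_s: 8.77
ee_pos: [523.0, 121.5, 51.5]
ee_rot: [[0.101, 0.995, 0.001], [0.995, -0.101, 0.0], [0.0, 0.001, -1.0]]
force: [4.0, 2.1, -0.3]
finger_gap: 25.8
```

```bash
python3 -c "
from h import *
print(st()['finger_gap'])
b,_=robot.read_camera('side');cv2.imwrite('pics/4.png',cv2.resize(b[175:255,270:360],None,fx=7,fy=7,interpolation=2))"
```

```text
t 8.77 stage xy [-3.63 -5.83] z 51.46 yaw -5.82 tilt [0.    0.001] F stage [ 3.77  2.55 -0.26]
25.775716764767814
```

View pics/4.png

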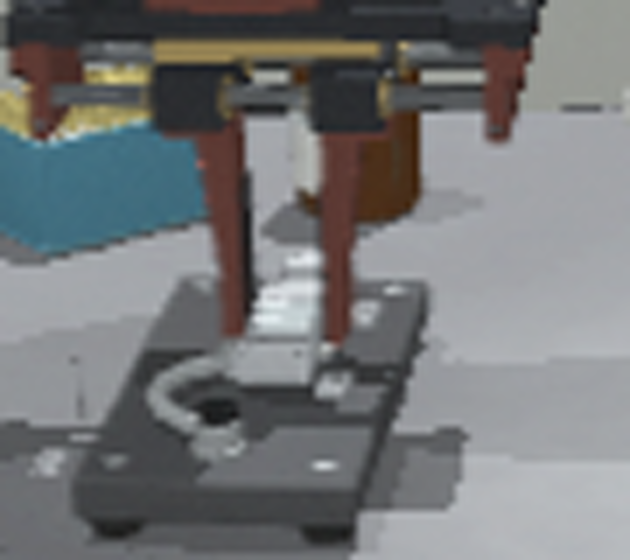

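Slide is past the lip, and the nose force (3.8 N) fits a travel of about 0.23 rad. Now I'll lower it gently.

Request:
carry_out([
  [[0,0,0.05,0,0,0,20],[0,0,0.04,0,0,0,20],[0,0,0.03,0,0,0,20],[0,0,0.02,0,0,0,20],[0,0,0,0,0,0,20],[0,0,0,0,0,0,20]],
])

```text
time_s: 9.32
ee_pos: [522.5, 120.8, 45.5]
ee_rot: [[0.102, 0.995, -0.0], [0.995, -0.102, -0.001], [-0.001, -0.0, -1.0]]
force: [2.9, -1.1, 0.4]
finger_gap: 25.5
```

```bash
python3 -c "
from h import *
print(st()['finger_gap'])"
```

```text
t 9.32 stage xy [-4.04 -6.54] z 45.48 yaw -5.84 tilt [-0.001 -0.   ] F stage [ 3.01 -0.77  0.39]
25.490011403554433
```

Request:
carry_out([
  [[0,0,0.01,0,0,0,20],[0,0,0,0,0,0,20],[0,0,0.01,0,0,0,20],[0,0,0,0,0,0,20],[0,0,0,0,0,0,20]],
])

```text
time_s: 9.73
ee_pos: [522.7, 120.9, 44.9]
ee_rot: [[0.102, 0.995, 0.0], [0.995, -0.102, -0.0], [-0.0, 0.0, -1.0]]
force: [4.5, -2.1, 1.0]
finger_gap: 25.7
```

```bash
python3 -c "
from h import *
print(st()['finger_gap'],robot.get_obs()['torque'])"
```

```text
t 9.73 stage xy [-3.92 -6.44] z 44.87 yaw -5.84 tilt [-0.  0.] F stage [ 4.66 -1.61  1.04]
25.74448993301508 [-0.50468139 -0.6992331   0.04044101]
```

Request:
carry_out([
  [[0,0,0.01,0,0,0,20],[0,0,0,0,0,0,20],[0,0,0,0,0,0,20]],
])

```text
time_s: 9.98
ee_pos: [522.7, 120.9, 44.5]
ee_rot: [[0.102, 0.995, -0.0], [0.995, -0.102, -0.0], [-0.0, 0.0, -1.0]]
force: [2.6, -2.7, 3.3]
finger_gap: 26.0
```

Request:
carry_out([
  [[0,0,0.01,0,0,0,20],[0,0,0,0,0,0,20],[0,0,0,0,0,0,20]],
])

```text
time_s: 10.23
ee_pos: [522.7, 121.0, 44.5]
ee_rot: [[0.102, 0.995, -0.0], [0.995, -0.102, 0.0], [0.0, -0.0, -1.0]]
force: [1.5, -1.7, 9.6]
finger_gap: 25.8
```

Floor contact at TCP z≈44.5 (Fz rising to 9.6 N). I'll ease back up 0.4 mm, then find the lips by touch.

Request:
carry_out([
  [[0,0,-0.012,0,0,0,20],[0,0.03,0,0,0,0,20],[0,0.02,0,0,0,0,20],[0,0,0,0,0,0,20],[0,0,0,0,0,0,20]],
])

```text
time_s: 10.65
ee_pos: [523.6, 121.0, 44.5]
ee_rot: [[0.101, 0.995, -0.002], [0.995, -0.101, 0.0], [-0.0, -0.002, -1.0]]
force: [-0.3, -2.2, 8.5]
finger_gap: 26.1
```

```bash
python3 -c "
from h import *
print(st()['finger_gap'],robot.get_obs()['torque'])"
```

```text
t 10.65 stage xy [-3.05 -6.26] z 44.53 yaw -5.82 tilt [-0.    -0.002] F stage [-0.11 -2.18  8.48]
26.11044331294315 [-0.57360532  0.18415036  0.07527238]
```

Request:
carry_out([
  [[0,0,-0.012,0,0,0,20],[0,0,0,0,0,0,20],[0,0,0,0,0,0,20],[0,0,0,0,0,0,20]],
])

```text
time_s: 10.98
ee_pos: [524.4, 121.0, 44.8]
ee_rot: [[0.101, 0.995, -0.001], [0.995, -0.101, -0.0], [-0.0, -0.0, -1.0]]
force: [2.2, -2.3, -0.2]
finger_gap: 25.9
```

```bash
python3 -c "
from h import *
print(st()['finger_gap'],robot.get_obs()['torque'])"
```

```text
t 10.98 stage xy [-2.16 -6.16] z 44.75 yaw -5.82 tilt [-0. -0.] F stage [ 2.39 -2.11 -0.2 ]
25.8845946891829 [-0.59003318 -0.56254134  0.08517469]
```

Request:
carry_out([
  [[0,0.02,0,0,0,0,20],[0,0.01,0,0,0,0,20],[0,0,0,0,0,0,20],[0,0,0,0,0,0,20]],
])

```text
time_s: 11.32
ee_pos: [524.7, 121.0, 44.6]
ee_rot: [[0.101, 0.995, -0.002], [0.995, -0.101, 0.0], [-0.0, -0.002, -1.0]]
force: [-2.0, -1.0, 1.0]
finger_gap: 25.9
```

Request:
carry_out([
  [[0,0.01,0,0,0,0,20],[0,0,0,0,0,0,20],[0,0,0,0,0,0,20]],
])

```text
time_s: 11.57
ee_pos: [524.8, 121.0, 44.6]
ee_rot: [[0.101, 0.995, -0.003], [0.995, -0.101, 0.0], [-0.0, -0.003, -1.0]]
force: [-5.2, -0.6, 2.5]
finger_gap: 25.8
```

Request:
carry_out([
  [[0,0.01,0,0,0,0,20],[0,0,0,0,0,0,20],[0,0,0,0,0,0,20]],
])

```text
time_s: 11.82
ee_pos: [524.9, 120.9, 44.7]
ee_rot: [[0.101, 0.995, -0.004], [0.995, -0.101, 0.0], [-0.0, -0.004, -1.0]]
force: [-7.4, -0.4, 4.9]
finger_gap: 25.8
```

Lips bear at TCP stage x≈-1.7. I'll back off slightly and travel +y to feel for the stop.

Request:
carry_out([
  [[0,-0.025,0,0,0,0,20],[0,-0.02,0,0,0,0,20],[0,0,0,0,0,0,20],[0,0,0,0,0,0,20]],
])

```text
time_s: 12.15
ee_pos: [524.7, 121.0, 44.8]
ee_rot: [[0.101, 0.995, -0.0], [0.995, -0.101, -0.0], [-0.0, -0.0, -1.0]]
force: [-1.6, -1.0, -2.0]
finger_gap: 25.5
```

Request:
carry_out([
  [[0.03,0,0,0,0,0,20],[0.03,0,0,0,0,0,20],[0,0,0,0,0,0,20],[0,0,0,0,0,0,20]],
])

```text
time_s: 12.48
ee_pos: [524.9, 122.3, 44.9]
ee_rot: [[0.102, 0.995, -0.0], [0.995, -0.102, -0.001], [-0.001, -0.0, -1.0]]
force: [-2.7, -5.2, -0.7]
finger_gap: 25.5
```

```bash
python3 -c "
from h import *
print(st()['finger_gap'],robot.get_obs()['torque'])"
```

```text
t 12.48 stage xy [-1.81 -4.78] z 44.87 yaw -5.88 tilt [-0.001 -0.   ] F stage [-2.17 -5.45 -0.75]
25.548634544773353 [-1.11826     0.68256038 -0.14546716]
```

Request:
carry_out([
  [[0,-0.025,0,0,0,0,20],[0,0,0,0,0,0,20],[0,0,0,0,0,0,20],[0,0,0,0,0,0,20]],
])

```text
time_s: 12.82
ee_pos: [524.8, 123.4, 45.2]
ee_rot: [[0.102, 0.995, 0.001], [0.995, -0.102, 0.0], [0.0, 0.001, -1.0]]
force: [0.4, -2.6, -0.3]
finger_gap: 26.1
```

```bash
python3 -c "
from h import *
print(st()['finger_gap'],robot.get_obs()['torque'])"
```

```text
t 12.82 stage xy [-2.04 -3.68] z 45.25 yaw -5.83 tilt [0.    0.001] F stage [ 0.71 -2.5  -0.27]
26.066039688397815 [-8.99407997e-01  4.21857403e-02 -5.37704291e-04]
```

Request:
carry_out([
  [[0.02,-0.01,0.01,0,0,0,20],[0.02,0,0,0,0,0,20],[0.02,0,0,0,0,0,20],[0,0,0,0,0,0,20],[0,0,0,0,0,0,20]],
])

```text
time_s: 13.23
ee_pos: [524.9, 126.6, 44.9]
ee_rot: [[0.101, 0.995, 0.002], [0.995, -0.101, 0.001], [0.001, 0.002, -1.0]]
force: [2.3, -1.2, -0.5]
finger_gap: 25.5
```

```bash
python3 -c "
from h import *
print(st()['finger_gap'],robot.get_obs()['torque'])"
```

```text
t 13.23 stage xy [-2.29 -0.5 ] z 44.92 yaw -5.79 tilt [0.001 0.002] F stage [ 2.42 -0.94 -0.54]
25.45665822365626 [-0.44042027 -0.63248305  0.0886547 ]
```

Request:
carry_out([
  [[0.02,0,0,0,0,0,20],[0.015,0,0,0,0,0,20],[0,0,0,0,0,0,20],[0,0,0,0,0,0,20]],
])

```text
time_s: 13.57
ee_pos: [524.4, 127.6, 44.7]
ee_rot: [[0.101, 0.995, 0.001], [0.995, -0.101, 0.0], [0.0, 0.001, -1.0]]
force: [3.3, -1.5, 0.5]
finger_gap: 25.7
```

Request:
carry_out([
  [[0.015,0,0,0,0,0,20],[0.01,0,0,0,0,0,20],[0,0,0,0,0,0,20],[0,0,0,0,0,0,20]],
])

```text
time_s: 13.9
ee_pos: [524.2, 128.3, 44.6]
ee_rot: [[0.101, 0.995, 0.0], [0.995, -0.101, 0.0], [0.0, 0.0, -1.0]]
force: [3.1, -2.3, -0.2]
finger_gap: 25.6
```

```bash
python3 -c "
from h import *
print(st()['finger_gap'],robot.get_obs()['torque'])"
```

```text
t 13.9 stage xy [-3.14  1.08] z 44.6 yaw -5.83 tilt [0. 0.] F stage [ 3.36 -1.94 -0.25]
25.58077306918757 [-0.52263204 -0.71301616  0.11136484]
```

Request:
carry_out([
  [[0.015,0,0,0,0,0,20],[0.01,0,0,0,0,0,20],[0,0,0,0,0,0,20],[0,0,0,0,0,0,20]],
])

```text
time_s: 14.23
ee_pos: [524.3, 129.3, 44.6]
ee_rot: [[0.101, 0.995, -0.0], [0.995, -0.101, 0.0], [0.0, -0.0, -1.0]]
force: [3.6, -2.4, -0.9]
finger_gap: 25.7
```

Request:
carry_out([
  [[0.015,0,0,0,0,0,20],[0.01,0,0,0,0,0,20],[0,0,0,0,0,0,20],[0,0,0,0,0,0,20]],
])

```text
time_s: 14.57
ee_pos: [524.4, 130.4, 44.6]
ee_rot: [[0.101, 0.995, -0.0], [0.995, -0.101, 0.0], [0.0, -0.0, -1.0]]
force: [3.1, -2.0, -0.4]
finger_gap: 25.7
```

Request:
carry_out([
  [[0.01,0,0,0,0,0,20],[0.01,0,0,0,0,0,20],[0,0,0,0,0,0,20],[0,0,0,0,0,0,20]],
])

```text
time_s: 14.9
ee_pos: [524.5, 131.1, 44.6]
ee_rot: [[0.101, 0.995, 0.0], [0.995, -0.101, 0.0], [0.0, 0.0, -1.0]]
force: [3.6, -2.0, 0.6]
finger_gap: 25.6
```

Still free, with a steady rubbing force of about 2 N.

Request:
carry_out([
  [[0.01,0,0,0,0,0,20],[0.01,0,0,0,0,0,20],[0,0,0,0,0,0,20],[0,0,0,0,0,0,20]],
])

```text
time_s: 15.23
ee_pos: [524.6, 131.8, 44.6]
ee_rot: [[0.102, 0.995, 0.0], [0.995, -0.102, -0.0], [-0.0, 0.0, -1.0]]
force: [3.7, -2.8, -1.3]
finger_gap: 25.5
```

Request:
carry_out([
  [[0.01,0,0,0,0,0,20],[0.01,0,0,0,0,0,20],[0,0,0,0,0,0,20],[0,0,0,0,0,0,20]],
])

```text
time_s: 15.57
ee_pos: [524.6, 132.3, 44.6]
ee_rot: [[0.102, 0.995, -0.0], [0.995, -0.102, -0.0], [-0.0, -0.0, -1.0]]
force: [2.8, -4.9, -0.0]
finger_gap: 25.7
```

Request:
carry_out([
  [[0.01,0,0,0,0,0,20],[0.01,0,0,0,0,0,20],[0,0,0,0,0,0,20],[0,0,0,0,0,0,20]],
])

```text
time_s: 15.9
ee_pos: [524.6, 132.7, 44.6]
ee_rot: [[0.102, 0.995, -0.0], [0.995, -0.102, -0.001], [-0.001, -0.0, -1.0]]
force: [3.0, -4.7, 0.3]
finger_gap: 25.4
```

Stop contact: Fy went from -2 to about -4.8 N and the travel is being resisted, so there is a light 2–3 N on the rubber. Now I'll bring it to the lips.

Request:
carry_out([
  [[0,0.02,0,0,0,0,20],[0,0.02,0,0,0,0,20],[0,0,0,0,0,0,20],[0,0,0,0,0,0,20]],
])

```text
time_s: 16.23
ee_pos: [524.8, 132.7, 44.5]
ee_rot: [[0.102, 0.995, -0.003], [0.995, -0.102, -0.0], [-0.001, -0.003, -1.0]]
force: [-1.2, -4.7, 5.9]
finger_gap: 25.8
```

```bash
python3 -c "
from h import *
print(st()['finger_gap'],robot.get_obs()['torque'])"
```

```text
t 16.23 stage xy [-3.04  5.57] z 44.53 yaw -5.84 tilt [-0.001 -0.003] F stage [-0.76 -4.77  5.94]
25.77013371576589 [-1.18771649  0.37291125  0.10028678]
```

Request:
carry_out([
  [[0,0,-0.012,0,0,0,20],[0,0,0,0,0,0,20],[0,0,0,0,0,0,20],[0,0,0,0,0,0,20]],
])

```text
time_s: 16.57
ee_pos: [525.6, 132.7, 44.7]
ee_rot: [[0.102, 0.995, -0.001], [0.995, -0.102, -0.001], [-0.001, -0.001, -1.0]]
force: [0.9, -5.1, 0.1]
finger_gap: 26.2
```

```bash
python3 -c "
from h import *
print(st()['finger_gap'],robot.get_obs()['torque'])"
```

```text
t 16.57 stage xy [-2.19  5.65] z 44.74 yaw -5.83 tilt [-0.001 -0.001] F stage [ 1.45 -5.01  0.05]
26.243472894113243 [-1.21856284 -0.17507233  0.17315985]
```

Request:
carry_out([
  [[0,0.015,0,0,0,0,20],[0,0,-0.005,0,0,0,20],[0,0,0,0,0,0,20],[0,0,0,0,0,0,20]],
])

```text
time_s: 16.9
ee_pos: [525.8, 132.8, 44.7]
ee_rot: [[0.102, 0.995, -0.002], [0.995, -0.102, -0.001], [-0.001, -0.002, -1.0]]
force: [-0.1, -5.1, -2.0]
finger_gap: 25.7
```

```bash
python3 -c "
from h import *
print(st()['finger_gap'],robot.get_obs()['torque'])"
```

```text
t 16.9 stage xy [-1.98  5.73] z 44.74 yaw -5.84 tilt [-0.001 -0.002] F stage [ 0.46 -5.06 -2.05]
25.69782344870557 [-1.28038062  0.10319762  0.067438  ]
```

Request:
carry_out([
  [[0,0.02,0,0,0,0,20],[0,0.01,0,0,0,0,20],[0,0,0,0,0,0,20],[0,0,0,0,0,0,20]],
])

```text
time_s: 17.23
ee_pos: [526.0, 132.8, 44.7]
ee_rot: [[0.102, 0.995, -0.004], [0.995, -0.102, -0.0], [-0.001, -0.004, -1.0]]
force: [-3.3, -4.8, 2.5]
finger_gap: 25.7
```

```bash
python3 -c "
from h import *
print(st()['finger_gap'],robot.get_obs()['torque'])"
```

```text
t 17.23 stage xy [-1.81  5.72] z 44.68 yaw -5.84 tilt [-0.001 -0.004] F stage [-2.78 -5.14  2.49]
25.657523136838012 [-1.14681725  0.73120825  0.04221809]
```

On both lips (x≈-1.8, moment change consistent with both bearing). Now a soft grip, then release.

Request:
carry_out([
  [[0,0,0,0,0,0,24],[0,0,0,0,0,0,24],[0,0,0,0,0,0,24]],
], squeeze=4)

```text
time_s: 17.48
ee_pos: [526.0, 132.9, 44.7]
ee_rot: [[0.102, 0.995, -0.004], [0.995, -0.102, -0.0], [-0.001, -0.004, -1.0]]
force: [-2.4, -4.5, 1.1]
finger_gap: 25.8
```

```bash
python3 -c "
from h import *
print(st()['finger_gap'],robot.get_obs()['torque'])"
```

```text
t 17.48 stage xy [-1.81  5.82] z 44.66 yaw -5.84 tilt [-0.001 -0.004] F stage [-1.89 -4.74  1.06]
25.807224164580855 [-1.13267884  0.76817485 -0.05573853]
```

Request:
carry_out([
  [[0,0,0,0,0,0,28],[0,0,0,0,0,0,32],[0,0,0,0,0,0,38],[0,0,0,0,0,0,38],[0,0,0,0,0,0,38]],
])

```text
time_s: 17.9
ee_pos: [528.4, 133.7, 45.4]
ee_rot: [[0.101, 0.995, 0.0], [0.995, -0.101, 0.001], [0.001, 0.0, -1.0]]
force: [0.1, 0.2, -0.8]
finger_gap: 38.1
```

```bash
python3 -c "
from h import *
print(st()['finger_gap'],robot.get_obs()['torque'])"
```

```text
t 17.9 stage xy [0.45 6.95] z 45.41 yaw -5.79 tilt [0.001 0.   ] F stage [ 0.04  0.17 -0.84]
38.07265768577549 [-0.02664308  0.04514332 -0.00646632]
```

Released, forces near zero. Lift straight up and look.

Request:
carry_out([
  [[0,0,-0.1,0,0,0,38],[0,0,-0.2,0,0,0,38],[0,0,-0.6,0,0,0,38],[0,0,-0.9,0,0,0,38],[0,0,-0.9,0,0,0,38],[0,0,-0.9,0,0,0,38],[-1,0,-0.5,0,0,0,38],[-1,0,0,0,0,0,38]],
])

```text
time_s: 18.57
ee_pos: [523.3, 58.1, 212.9]
ee_rot: [[0.096, 0.995, 0.008], [0.995, -0.096, 0.004], [0.004, 0.008, -1.0]]
force: [1.3, -1.3, -0.8]
finger_gap: 37.7
```

Request:
carry_out([
  [[-1,0,0,0,0,0,38],[-1,0,0,0,0,0,38],[-1,0,0,0,0,0,38],[-1,0,0,0,0,0,38],[-1,0,0,0,0,0,38],[-0.5,0,0,0,0,0,38],[0,0,0,0,0,0,38]],
])

```text
time_s: 19.15
ee_pos: [496.5, -168.5, 209.2]
ee_rot: [[0.11, 0.994, 0.002], [0.994, -0.11, -0.002], [-0.002, 0.002, -1.0]]
force: [0.2, -0.1, 0.3]
finger_gap: 38.1
```

Run:
```python
from h import *
o=st()
a,_=robot.read_camera("top");b,_=robot.read_camera("side")
A=cv2.resize(a[222:297,235:340],None,fx=6,fy=6,interpolation=2)
cv2.imwrite("pics/t5.png",a);cv2.imwrite("pics/s5.png",b)
B=cv2.resize(b[190:260,270:350],None,fx=6,fy=6,interpolation=2)
h=max(len(A),len(B));pad=lambda x:cv2.copyMakeBorder(x,0,h-len(x),0,0,0)
v=np.hstack([pad(A),pad(B)]);s=min(1,800/v.shape[1]);cv2.imwrite("pics/5.png",cv2.resize(v,None,fx=s,fy=s,interpolation=3))
```

```text
t 19.15 stage xy [-1.9000e-01 -2.9698e+02] z 209.18 yaw -6.32 tilt [-0.002  0.002] F stage [ 0.24 -0.07  0.26]
```

View pics/5.png

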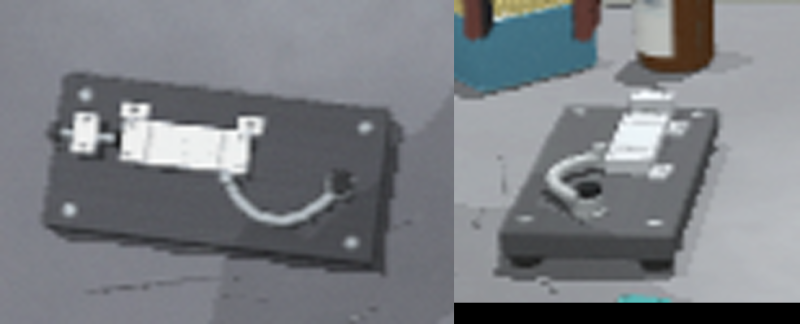

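Run:
```python
from h import *
a=cv2.imread("pics/t5.png")
B=cv2.resize(a[234:270,240:302],None,fx=12,fy=12,interpolation=2)
cv2.imwrite("pics/6.png",B)
p=np.load("stage.npy")
m=(a.min(2)>150).astype(np.uint8)
c,s=np.cos(p[2]),np.sin(p[2])
v,u=np.nonzero(m);X=unproj("top",np.c_[u,v],34)[:,:2]-p[:2];S=np.c_[c*X[:,0]+s*X[:,1],-s*X[:,0]+c*X[:,1]]
q=(abs(S[:,0])<20)&(abs(S[:,1])<55);S=S[q]
# -x edge line and top part free of lips
for y0 in range(-36,48,6):
    k=(S[:,1]>=y0)&(S[:,1]<y0+6)
    if k.any(): print(y0,S[k,0].min().round(1),S[k,0].max().round(1))
k=abs(S[:,0]+2)<8;print("y ext",S[k,1].min(),S[k,1].max())
```

```text
-36 -11.6 19.8
-30 -17.6 11.7
-24 -12.4 11.2
-18 -10.9 12.7
-12 -11.5 12.4
-6 -12.3 11.9
0 -12.6 11.0
6 -10.8 12.8
12 -11.6 12.5
18 -12.2 12.0
24 -12.5 19.3
30 -10.7 18.2
36 -11.0 17.9
42 1.2 1.2
y ext -38.26503500430366 54.74124041949549
```

View pics/6.png

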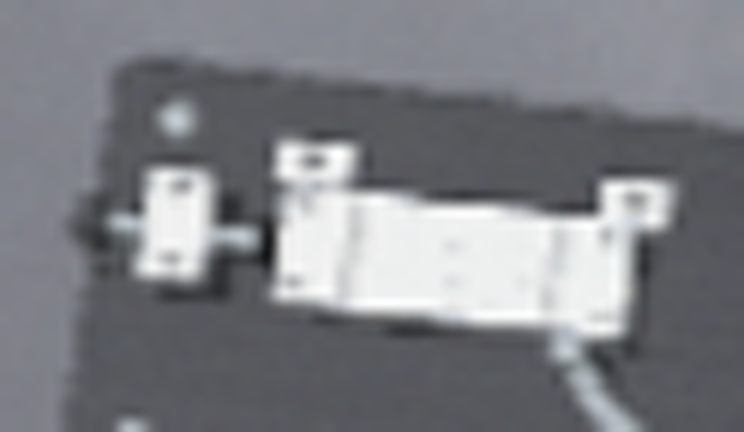

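The slide is square between the lips (edge offsets show no slope), its end meets the black rubber tip at about (268,245), and the nose bears at about (565,340). I'm handing in.

```bash
python3 -c "
from plant import robot
print(robot.sign_off())"
```

```text
the job is handed in; nothing more can be done
None
```

The aluminium slide is clamped in the holder, flat behind both lips and against the rubber-tipped stop. I handed the job in at about 19 s of the 58 s allowed.

**What I did:** I carried the slide over the lips, pushed the sprung arm back with it and lowered it to the stage floor. I then moved it gently along to the stop, squared it against both lips and released it under a soft grip.

**Forces:** Tool force along the slide was about 5 N at the stop. I estimate about 2–3 N of that was on the rubber and the rest was the nose rubbing. While I was finding the floor by touch, the downward force briefly reached about 9.6 N. I eased it off straight away.

**Last checks:**
- **Top view:** it shows the slide parallel to the lips, its end at the rubber tip and the nose against its side. The picture resolves only about 2 mm, so it cannot confirm the contact at the stop by itself; that rests on the force felt before release.
- **After release:** tool forces were near zero, and the gripper is parked well clear.
- **Other objects:** I moved none of the other things on the bench on purpose, but did not measure their positions again afterwards.

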